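# Put a fresh cheese under the screw press with its T-handle

## Task

The filled cheese mould has to go under pressure: slide it back on the press board until it sits home against both steel dowels under the screw, then screw the foot down with the T-handle, half turn after half turn, until it bears firmly on the follower. Stop when the handle has become clearly harder to turn than it was running free, about half as hard again, and do not overtighten. Let go of everything at the end and leave the other things on the table in their places.

Things in the scene. Friction and masses are not known exactly. Their poses are not given: they have to be found in the camera images.
- press: Table-top cheese press, fixed. Origin on the screw axis at table level, z up; -x is its open front, towards the robot. Beech board, x -140 to +85 mm, 156 mm wide (y), top at z 22 mm. Columns 14 mm thick at y +-66 mm carry a crossbar 36 mm (x) by 170 mm (y), z 152 to 176 mm; its nuts reach z 188 mm.
- seat (a point): Where the mould's origin belongs: on the screw axis, on top of the board (22 mm above the table), axes as the press. Two steel stop dowels, 10 mm thick and 30 mm high, stand at x +43.3, y +-33.9 mm from here; the mould's round foot resting against both of them is centred here.
- screw: Steel screw with T-handle; sinks 24 mm per turn clockwise seen from above, stays where left. Origin on its axis, 258 mm below the T-bar's axis. Its foot, 34 mm across, does not turn; underside 105 mm above this origin when unloaded. It sits on a spring of 15 N/mm, so from first contact the right load of 40 to 110 N needs 2.7 to 7.3 mm more sinking (0.7 to 1.9 rad).
- handle_a (a point): Centre of one black ball, 26 mm thick, at the end of the level T-bar, 72 mm from the screw axis; y axis outward along the bar, z up. Rod between the balls 11 mm thick. At the start the bar lies within 0.5 rad of the press's y axis, 256 to 260 mm above the table. It turns with 0.5 N m while free: 6.9 N square to the bar at this ball.
- handle_b (a point): Centre of the other ball, 72 mm from the axis; y axis along the bar towards handle_a. Each 10 N under the foot adds 0.038 N m, 0.53 N here: a push of 9.1 to 12.8 N here is right (40 to 110 N), so stop near 11 N; 13.8 N (130 N) is too much. Read it while turning; at rest friction hides it. Clamped fingers also pass a moment (add it); fingers loose about the ball only push.
- mould: Loose white round cheese mould, full, about 0.55 kg, on the board 45 to 70 mm short of its seat. Origin: centre of its underside, z up. Foot radius 50 mm, 8 mm thick; wall radius 48.5, rim at z 58 mm. The follower plate in it stands 6 to 14 mm above the rim, unknown beforehand; on its middle a cup, 45 mm wide, 5 mm deep, floor 1 mm above the plate, takes the screw's foot.
- mould_tab (a point): Middle of the upright white finger tab for moving the mould, 120 mm from the mould's centre towards the robot; 34 mm long (x, towards the mould), 12 mm thick (y), its top 14 mm above this point and the tongue it stands on 18 mm below this point. Axes as the mould. Sliding the mould takes 2 to 6 N; the cup passes 3 mm or more below the raised foot.
- bottle: Tall blue water bottle, 270 mm, at the back right. A bystander: leave it in its place. Origin at the centre of its underside.
- pitcher: Patterned stoneware pitcher, 156 mm high, at the back. A bystander: leave it in its place. Origin at the centre of its underside.
- jar: Tall glass jar with green lid, 140 mm, at the back left. A bystander: leave it in its place. Origin at the centre of its underside.
- spice_jar: Spice jar with red lid, 109 mm, on the left. A bystander: leave it in its place. Origin at the centre of its underside.
- cup: Small white cup with coloured squares, 62 mm high, front left. A bystander: leave it in its place. Origin at the centre of its underside.
- glass: Drinking glass, 84 mm wide, 87 mm high, front right. A bystander: leave it in its place. Origin at the centre of its underside.
- biscuit: Flat biscuit packet with green ends, 140 by 66 mm, 14 mm high, front right. A bystander: leave it in its place. Origin at the centre of its underside.

How it is judged:
By the outcome, as a careful person would: the job done as asked, in the order asked, and still so for the second after the job is handed in, with the robot touching nothing.
It also fails if it takes over 72 s, if anything falls off the work surface, if the arm or the gripper's body presses on something with over 40 N, if the wrist force passes 120 N, or if a joint passes its speed limit or range.

## Robot

A 6-joint arm with a two-finger parallel gripper is mounted at the origin on a cart in front of the work surface, level with it; the furniture and walls round the work are solid. World frame = base frame: x ahead of the robot, y to its left, z up, the work surface at z = 0. Lengths are in mm, angles in rad, forces in N, time in s.
With the tool pointing down it reaches from about 275 to 1000 mm from the base axis. Payload 8.4 kg.
Tool frame: the origin (TCP) lies at the very end of the fingers, on their centre line; the grasp point (between the pads) lies 19 mm behind it; z points along the fingers, y is the line along which they close (so a half turn about z gives the same grasp; the last joint's range is limited). The gripper opens to 85 mm and grips with 20 to 120 N. Pads are 22 mm wide; open, the fingers measure 114 mm over their backs; the gripper's body (76 mm by 85 mm) begins 54 mm behind the grasp point. The pads swing forward as they close: fully open they stand 13 mm farther back than shut.
Start: joints at [1.274, 0.353, 1.633, -0, 1.155, -0.002], TCP at [181.591, 598.041, 231.281] pointing down, gripper open.
Joint ranges: [-2.63, 2.63], [-0.92, 2.1], [0.06, 2.66], [-1.3, 4.44], [0, 2.69], [-3.02, 3.02]. Speed limits (rad/s): [2.22, 2.22, 2.79, 3.14, 3.14, 3.14].

## Interface

Orientations are given as [roll, pitch, yaw] about the fixed x, y, z axes, in that order (R = Rz(yaw) Ry(pitch) Rx(roll)).
In Python, from rig import sensors, grab_frame, camera_params, order gives the robot as it stands. The module is installed in compiled form; this text tells all that it offers.
- The arm moves only by the tool move_arm, never from a script. Its argument "motion" is a list of rows, each a list of 7 numbers: the turn, a rotation vector about the tool's x, y, z in normalised numbers (1 is 2 pi rad), then the shift along the tool's x, y, z in shares of 1 m (1.0 is 1 m), then the finger opening in m, from 0 to 0.0854. A call has 1 to 8 rows; each row is the pose to reach, as a shift and turn from the pose commanded when the call began, along the tool's axes at that moment; what a row does not reach only later rows make up. A row lasts 1/8 s, in which the tool goes at most 62.5 mm and 10.7 degrees, less where a joint would pass 70% of its speed; a pose out of reach is approached as far as the arm can. Shift and turn numbers lie between -1 and 1, and a call with a number outside is refused. A call with a gripper value outside its range is refused whole. The fingers move at their own pace and stop on an object; "grip_force" is the grip in N (left out, the last holds). Time passes only in rows, so rows that repeat a pose let the fingers close. It gives the time, the measured TCP pose, the force, the opening and the grip force at its end, in the units of the state.
- sensors.sense(): the state, without advancing time (a new reading comes with each control period).
- grab_frame(name): name is "scene" or "top" or "wrist"; returns (picture, depth): 384x512x3 uint8, red, green, blue; 384x512 float32, mm along the optical axis (not along the pixel's ray), 0 where there is no reading.
- camera_params(name): a dict with "camera_matrix" (3x3 intrinsics, pixels), "k1" (the pictures are not rectified: a ray, as slopes to the right and down, at radius r is drawn at 1 + k1 r^2 times it, then the intrinsics apply), "world_from_camera" (4x4, takes a point from camera to world coordinates). Camera axes: x right, y down, z forward; pixel columns grow to the right and rows downward; lengths in mm; the calibration is good to about 2 mm. A picture is of the moment at which its call begins: read the wrist's pose just before it. camera_params takes no time and is no camera call; for the wrist camera it gives the pose at the moment of the call.
- order.sign_off(): hands the job in; it is judged then, once.
The state is a dict: "clock": time; "qpos": joint angles; "qvel": joint speeds; "joint_efforts": joint torques, N m; "eef_pos": TCP position; "tcp_rot": TCP orientation; "contact_force": force on the tool from outside, world axes, zero at the start; "wrist_torque": the same for the moment, N m; "opening": opening from 0.0 (shut) to 1.0 (fully open); "grasp_force": force on a finger pad.
Only numpy, scipy, OpenCV 4.12 (cv2) and the standard library are available. Lean on these libraries where they do the work, as an engineer would, in place of code of your own. Each camera call takes 0.05 s, during which the arm holds its last target. There are 200 camera calls.

## Working session

There is one attempt and no reset: what is moved stays moved. The work goes in short steps, Python scripts to look and compute and a tool call to move; the robot and the scene stay as the last step left them, time stands still between calls to the robot, and variables do not carry over. Pictures are saved under pics/ and viewed, at most 10 in all, crops included, and the job is handed in when it is done.

Besides the shell and the picture viewer there is one more tool, called after ">>>" by a JSON object that holds its "op" and its "data", one argument or row to a line. move_arm: Moves the arm, as the interface text tells. Its arguments: {"type":"object","properties":{"motion":{"type":"array","items":{"type":"array","items":{"type":"number"}}},"grip_force":{"type":"number"}},"required":["motion"]}

```bash
mkdir -p pics; cat > h.py <<'E'
import numpy as np, cv2
from rig import sensors, grab_frame, camera_params, order
def shot(n, fn=None):
    p=camera_params(n); im,d=grab_frame(n)
    if fn: cv2.imwrite('pics/'+fn, im[:,:,::-1])
    np.savez('last_%s.npz'%n, im=im,d=d,K=p['camera_matrix'],k1=p['k1'],T=p['world_from_camera'])
    return im,d,p
def cloud(n):
    z=np.load('last_%s.npz'%n); K=z['K'];d=z['d']
    v,u=np.mgrid[0:384,0:512].astype(np.float32)
    k=float(z['k1'])
    pts=cv2.undistortPoints(np.stack([u.ravel(),v.ravel()],1).reshape(-1,1,2).astype(np.float64),K,np.array([k,0,0,0,0.])).reshape(384,512,2)
    P=np.dstack([pts[...,0]*d,pts[...,1]*d,d])
    W=P@z['T'][:3,:3].T+z['T'][:3,3]
    W[d<=0]=np.nan
    return W,z['im']
E
python3 - <<'E'
from h import *
print(sensors.sense())
for n in ['scene','top']:
    im,d,p=shot(n,n+'1.png'); print(n,p['k1'],p['world_from_camera'].round(2).tolist())
a=cv2.imread('pics/scene1.png')
E
```

```text
{'clock': 0.0, 'qpos': array([ 1.27360899e+00,  3.53605757e-01,  1.63413791e+00, -1.44074391e-05,
        1.15518665e+00, -2.38644474e-03]), 'qvel': array([ 1.11724180e-05,  3.14210697e-04, -1.52601657e-03,  3.35446458e-04,
        7.87501535e-04,  2.06607436e-03]), 'joint_efforts': array([-4.54516470e-03, -6.05229735e+01, -3.42055857e+01, -5.32229460e-04,
        9.69006156e-03,  7.15798228e-05]), 'eef_pos': array([181.45157433, 597.58812368, 230.58653641]), 'tcp_rot': array([-3.14025496e+00,  9.98085575e-06,  2.84679759e+00]), 'contact_force': array([-0.44731404,  0.2986895 , -0.45750653]), 'wrist_torque': array([-0.03732156, -0.0350224 , -0.01136173]), 'grasp_force': 0.0, 'opening': 1.0017161918634883}
scene -0.1473420123335624 [[0.67, -0.46, 0.59, -154.65], [-0.74, -0.39, 0.54, -633.33], [-0.02, -0.8, -0.6, 863.86], [0.0, 0.0, 0.0, 1.0]]
top -0.22384173034459826 [[-0.1, -0.94, 0.31, 146.36], [-1.0, 0.09, -0.02, 59.01], [-0.01, -0.32, -0.95, 1351.79], [0.0, 0.0, 0.0, 1.0]]
```

View pics/scene1.png

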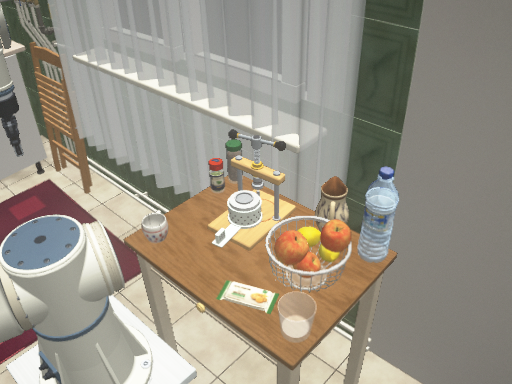

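View pics/top1.png

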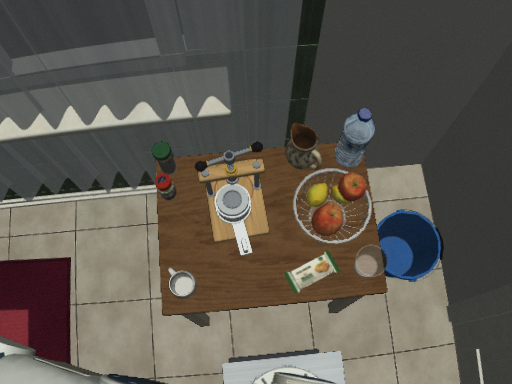

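The top view shows the balls near (202,166) and (258,147), the mould at (232,201), the tab at (244,245) and the crossbar at about (231,170). Next I measure these points.

```bash
python3 - <<'E'
from h import *
for n in ['top','scene']:
    W,im=cloud(n)
    pr={'top':dict(ba=(202,166),bb=(258,147),cross=(231,170),mould=(232,201),tab=(246,248),hub=(230,156)),
        'scene':dict(ba=(233,134),bb=(281,146),cross=(262,165),mould=(244,200),tab=(220,237))}[n]
    for k,(u,v) in pr.items():
        print(n,k,np.nanmedian(W[v-1:v+2,u-1:u+2].reshape(-1,3),axis=0).round(0))
W,im=cloud('top')
z=W[...,2]
roi=np.zeros(z.shape,bool); roi[130:260,185:285]=1
m=roi&(abs(z-22)<6)
r=cv2.minAreaRect(W[m][:,:2].astype(np.float32)); print('board',r,m.sum())
m=roi&(z>148)&(z<182); p=W[m]; print('cross',cv2.minAreaRect(p[:,:2].astype(np.float32)),m.sum(),np.median(p,0))
for n in ['top','scene']:
    W,im=cloud(n);z=W[...,2]
    m=(z>235)&(z<285)&(W[...,0]>450)&(W[...,0]<900)&(abs(W[...,1])<300)
    dark=m&(im.max(2)<70)
    nl,l,s,c=cv2.connectedComponentsWithStats(dark.astype(np.uint8))
    for i in range(1,nl):
        if s[i,4]>8: q=W[l==i]; print(n,'ball',c[i].round(1),s[i,4],q.mean(0).round(1),q.max(0).round(1),q.min(0).round(1))
W,im=cloud('top');z=W[...,2]
m=roi&(z>60)&(z<105); p=W[m]; print('mould',p.mean(0), cv2.minEnclosingCircle(p[:,:2].astype(np.float32)), np.percentile(p[:,2],[5,25,50,75,95]))
a=cv2.resize(im[130:265,180:290],None,fx=5,fy=4.4,interpolation=cv2.INTER_CUBIC)
cv2.imwrite('pics/crop1.png',a[:,:,::-1])
E
```

```text
top ba [599. 149. 268.]
top bb [632.  13. 270.]
top cross [612.  83. 192.]
top mould [563.  90.  91.]
top tab [440.  65.  60.]
top hub [616.  81. 270.]
scene ba [595. 144. 266.]
scene bb [630.   7. 265.]
scene cross [629.  71. 180.]
scene mould [564.  83.  91.]
scene tab [445.  62.  46.]
board ((621.5403442382812, 94.09947967529297), (198.2110137939453, 383.7646789550781), 88.85983276367188) 1939
cross ((620.2106323242188, 84.95903015136719), (36.87374496459961, 170.2746124267578), 4.691977024078369) 791 [613.23784162  80.54989659 175.59953581]
top ball [274.3  75.9] 269 [831.4 -48.2 260.2] [857.6   0.  284.9] [789.2 -90.1 235.1]
top ball [241.5  77.4] 28 [835.5  35.5 259.8] [843.1  44.9 283.3] [819.7  28.6 242.3]
top ball [250.5  84.1] 56 [812.7  14.5 260.4] [834.6  22.  284.9] [794.2   7.  235. ]
top ball [235.5  87.7] 41 [806.5  53.  259.6] [826.9  62.1 283.4] [794.6  40.7 235.2]
top ball [363.3 118.7] 29 [ 685.6 -252.   267. ] [ 698.7 -240.7  270.8] [ 677.5 -272.   263. ]
top ball [256.6 146.4] 105 [635.9  16.3 267. ] [650.1  29.7 276.2] [625.6   2.9 254.8]
top ball [228.3 155. ] 26 [618.8  85.  270.9] [623.8  92.9 276.5] [612.2  78.5 266.1]
top ball [229.5 161.3] 41 [610.2  84.  252.4] [616.   97.2 265.6] [606.3  72.2 239. ]
top ball [200.5 165.3] 103 [600.7 152.4 267.4] [613.8 166.7 275.5] [590.1 137.6 257.3]
mould [572.8408222   91.44788576  87.17244945] ((614.463623046875, 123.6229248046875), 190.1588592529297) [65.01796489 83.30732323 90.2103701  92.62805237 96.67023146]
```

View pics/crop1.png

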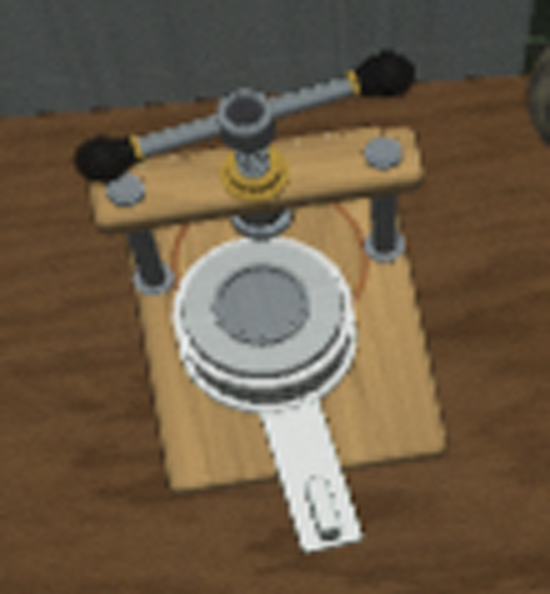

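The crop shows the mould short of its seat with the tongue angled, the tab at about (325,505), and the balls and crossbar clear. Now I refine the mould, tab and board.

```bash
python3 - <<'E'
from h import *
from scipy.optimize import least_squares
for n in ['top','scene']:
    W,im=cloud(n);x,y,z=W[...,0],W[...,1],W[...,2]
    near=(x>400)&(x<760)&(y>-30)&(y<220)
    m=near&(abs(z-22)<5)&(im[...,0].astype(int)-im[...,2]>40)
    m=cv2.morphologyEx(m.astype(np.uint8),cv2.MORPH_OPEN,np.ones((3,3),np.uint8))
    nl,l,s,c=cv2.connectedComponentsWithStats(m); i=1+np.argmax(s[1:,4])
    print(n,'board',cv2.minAreaRect(W[l==i][:,:2].astype(np.float32)),np.median(W[l==i],0))
    m=near&(z>150)&(z<182)&(im[...,0].astype(int)-im[...,2]>40)
    print(' cross',cv2.minAreaRect(W[m][:,:2].astype(np.float32)),m.sum())
    white=near&(im.min(2)>130)
    t=white&(x<480)&(z>27)
    p=W[t]; print(' tab pts',len(p)); h,e=np.histogram(p[:,2],bins=np.arange(25,75,3)); print(dict(zip(e[:-1].tolist(),h.tolist())))
    for lo,hi in [(27,40),(48,70)]:
        q=p[(p[:,2]>lo)&(p[:,2]<hi)]
        if len(q)>3: print(lo,hi,len(q),cv2.minAreaRect(q[:,:2].astype(np.float32)),q.mean(0))
    # mould top: rim/follower points
    t=near&(x>500)&(x<640)&(z>76)&(z<100); p=W[t]; print(' top pts',len(p),p.mean(0), cv2.minEnclosingCircle(p[:,:2].astype(np.float32)))
    t=near&(x>490)&(z>35)&(z<75)&(x<640)&(im.min(2)>110); p=W[t]
    f=least_squares(lambda a:np.hypot(p[:,0]-a[0],p[:,1]-a[1])-48.5,[560,85],loss='soft_l1',f_scale=2); print(' wall fit',f.x,len(p))
    # tongue line
    t=white&(x<505)&(x>425)&(z>18)&(z<45); p=W[t]; print(' tongue',len(p),cv2.fitLine(p[:,:2].astype(np.float32),cv2.DIST_HUBER,0,.01,.01).ravel(),np.median(p,0),p.min(0))
E
```

```text
top board ((549.9230346679688, 32.79278564453125), (131.01644897460938, 61.78791427612305), 4.470129489898682) [533.80035605  26.78018405  22.49170683]
 cross ((620.2113037109375, 84.9610595703125), (36.84932327270508, 170.2738494873047), 4.710338115692139) 660
 tab pts 163
{25: 19, 28: 58, 31: 29, 34: 2, 37: 0, 40: 0, 43: 0, 46: 0, 49: 0, 52: 2, 55: 14, 58: 24, 61: 11, 64: 4, 67: 0, 70: 0}
27 40 108 ((457.568603515625, 70.19769287109375), (50.7626838684082, 32.33976745605469), 10.545360565185547) [455.46838034  71.3834358   29.90832892]
48 70 55 ((451.041259765625, 68.99154663085938), (32.161800384521484, 11.703835487365723), 11.903849601745605) [451.54954355  69.1967517   59.5340879 ]
 top pts 987 [567.86464952  89.21009203  89.41917216] ((595.9984741210938, 85.087158203125), 74.9131088256836)
 wall fit [572.09729009  91.19903069] 32
 tongue 255 [9.7029352e-01 2.4193069e-01 4.7616458e+02 7.4301041e+01] [475.67952813  75.02638213  28.60288282] [430.45898203  51.52844373  20.37067537]
scene board ((600.172607421875, 52.580078125), (250.435302734375, 96.4224624633789), 21.870998382568
[... 206 characters left out ...]
 9, 40: 10, 43: 8, 46: 10, 49: 7, 52: 10, 55: 11, 58: 26, 61: 7, 64: 0, 67: 0, 70: 0}
27 40 96 ((454.1802673339844, 67.18991088867188), (51.45619201660156, 31.51205825805664), 6.6913652420043945) [451.64408543  62.2158075   30.66168312]
48 70 65 ((448.48236083984375, 67.19915771484375), (35.288204193115234, 13.064678192138672), 9.785152435302734) [447.44291206  65.43923264  56.71922718]
 top pts 693 [565.24943721  80.75722543  88.51886251] ((593.2681884765625, 79.95853424072266), 76.2322006225586)
 wall fit [571.64808351  89.78420661] 390
 tongue 416 [ 1.6775493e-02 -9.9985927e-01  4.8829172e+02  7.0634216e+01] [488.51137681  62.79848774  25.19124229] [428.01446943  -2.21600734  18.01314145]
```

```bash
cat >> h.py <<'E'
import json
from scipy.spatial.transform import Rotation as R
# commanded pose kept as world pos (mm) + yaw, tool straight down (roll=pi)
def rot(yaw): return R.from_euler('xyz',[np.pi,0,yaw])
def rows(p0,y0,targets):
    "targets: (x,y,z,yaw,open_m) -> rows"
    for (x,y,z,yw,o) in targets:
        d=rot(y0).inv().apply(np.array([x,y,z])-p0)/1000
        print([0,0,round(-(yw-y0),3),*d.round(4).tolist(),o])
E
python3 - <<'E'
from h import *
rows(np.array([181.59,598.04,231.28]),2.847,[(451,69,215,3.349,.06)])
E
```

```text
[0, 0, -0.502, -0.4114, -0.428, 0.0163, 0.06]
```

The manual's scale: turns go in shares of 2 pi rad. Converting my numbers, -0.502 rad / 6.2832 = -0.0799.

>>> {"op": "move_arm", "data": {
  "motion": [
    [0,0,-0.0095,-0.05,-0.052,0.002,0.06],
    [0,0,-0.0191,-0.1,-0.104,0.004,0.06],
    [0,0,-0.0286,-0.15,-0.156,0.006,0.06],
    [0,0,-0.0382,-0.2,-0.208,0.008,0.06],
    [0,0,-0.0493,-0.25,-0.26,0.01,0.06],
    [0,0,-0.0589,-0.3,-0.312,0.012,0.06],
    [0,0,-0.0684,-0.355,-0.37,0.014,0.06],
    [0,0,-0.0799,-0.4114,-0.428,0.0163,0.06]
  ]
}}

```text
clock: 1.1
eef_pos: [408.8, 150.7, 217.6]
tcp_rot: [3.142, 0.0, -2.932]
contact_force: [1.0, 0.2, 0.5]
opening: 0.7
grasp_force: 0.0
```

>>> {"op": "move_arm", "data": {
  "motion": [
    [0,0,0,0,0,0,0.06],
    [0,0,0,0,0,0,0.06]
  ]
}}

```text
clock: 1.35
eef_pos: [408.0, 152.5, 217.4]
tcp_rot: [3.141, -0.001, -2.937]
contact_force: [0.3, 0.6, 0.1]
opening: 0.7
grasp_force: 0.0
```

```bash
python3 - <<'E'
from h import *
s=sensors.sense(); print(s['clock'],s['eef_pos'],s['tcp_rot'],s['qpos'].round(3),s['contact_force'])
im,d,p=shot('wrist','w1.png'); print(p['world_from_camera'].round(2).tolist())
E
```

```text
1.35 [408.01035848 152.52279809 217.3771226 ] [ 3.14123998e+00 -5.56727412e-04 -2.93655385e+00] [ 3.540e-01  6.900e-02  2.033e+00  1.000e-03  1.040e+00 -1.422e+00] [0.34781376 0.59707774 0.0561254 ]
[[-0.2, 0.93, 0.31, 330.79], [0.98, 0.19, 0.06, 135.45], [0.0, 0.31, -0.95, 360.09], [0.0, 0.0, 0.0, 1.0]]
```

View pics/w1.png

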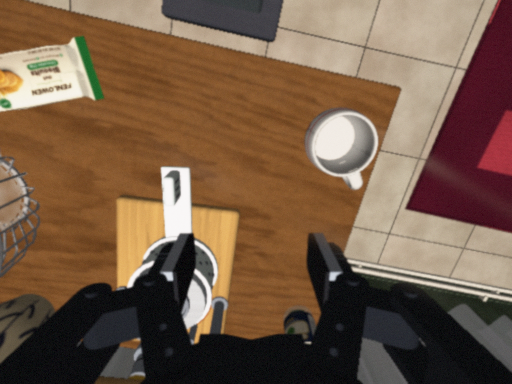

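The wrist view shows the tab at about (176,190) and the board's front corners at (117,199) and (238,211). The move stopped short because of the speed limit. I measure from this view.

```bash
cat > meas.py <<'E'
from h import *
from scipy.optimize import least_squares
def tabm(n='wrist'):
    W,im=cloud(n);x,y,z=W[...,0],W[...,1],W[...,2]
    near=(x>400)&(x<760)&(y>-30)&(y<220)
    white=near&(im.min(2)>120)
    t=near&(x<540)&(z>49)&(z<68)&(np.hypot(x-450,y-68)<70); q=W[t]
    print('tab',len(q),cv2.minAreaRect(q[:,:2].astype(np.float32)),q.mean(0))
    m=near&(abs(z-22)<5)&(im[...,0].astype(int)-im[...,2]>70)&(x<650)
    m=cv2.morphologyEx(m.astype(np.uint8),cv2.MORPH_OPEN,np.ones((3,3),np.uint8)); q=W[m>0]
    print('board',len(q),cv2.minAreaRect(q[:,:2].astype(np.float32)),np.median(q,0))
    r=cv2.boxPoints(cv2.minAreaRect(q[:,:2].astype(np.float32))); print(r.round(1).tolist())
    t=near&(x>490)&(x<640)&(z>35)&(z<78)&(im.min(2)>110); p=W[t]
    f=least_squares(lambda a:np.hypot(p[:,0]-a[0],p[:,1]-a[1])-48,[568,90],loss='soft_l1',f_scale=2); print('wall',f.x,len(p))
if __name__=='__main__':
    tabm(); 
    s=sensors.sense(); rows(s['eef_pos'],s['tcp_rot'][2]+2*np.pi,[(451,69,140,3.349,.05)])
E
python3 meas.py
```

```text
tab 383 ((452.0907287597656, 68.52011108398438), (33.770660400390625, 12.486058235168457), 8.427796363830566) [450.52860411  69.42064563  58.3712854 ]
board 5463 ((568.4426879882812, 80.48015594482422), (173.07847595214844, 154.0316619873047), 4.086007595062256) [522.77935239  52.07553667  22.02102169]
[[476.6000061035156, 151.10000610351562], [487.6000061035156, -2.5], [660.2000122070312, 9.800000190734863], [649.2999877929688, 163.5]]
wall [574.99353899  87.76922216] 101
[0, 0, np.float64(-0.001), -0.025, -0.0913, 0.0774, 0.05]
```

```bash
python3 - <<'E'
from h import *
s=sensors.sense(); rows(s['eef_pos'],s['tcp_rot'][2]+2*np.pi,[(451.5,69,140,3.313,.045),(451.5,69,36,3.313,.045)])
E
```

```text
[0, 0, np.float64(0.035), -0.0255, -0.0914, 0.0774, 0.045]
[0, 0, np.float64(0.035), -0.0255, -0.0914, 0.1814, 0.045]
```

Converted, 0.035 rad / 6.2832 = 0.0056.

>>> {"op": "move_arm", "data": {
  "motion": [
    [0,0,0.0032,-0.013,-0.045,0.03,0.045],
    [0,0,0.0056,-0.0255,-0.0914,0.06,0.045],
    [0,0,0.0056,-0.0255,-0.0914,0.095,0.045],
    [0,0,0.0056,-0.0255,-0.0914,0.13,0.045],
    [0,0,0.0056,-0.0255,-0.0914,0.16,0.045],
    [0,0,0.0056,-0.0255,-0.0914,0.1814,0.045],
    [0,0,0.0056,-0.0255,-0.0914,0.1814,0.045]
  ]
}}

```text
clock: 2.28
eef_pos: [450.5, 69.8, 35.0]
tcp_rot: [3.141, -0.003, -2.967]
contact_force: [-0.3, 0.5, 0.3]
opening: 0.525
grasp_force: 0.0
```

```bash
python3 - <<'E'
from meas import *
s=sensors.sense(); print(s['eef_pos'],s['tcp_rot'],s['contact_force'])
im,d,p=shot('wrist','w2.png'); tabm()
E
```

```text
[450.51699984  69.80199843  34.95910238] [ 3.14138533 -0.00327407 -2.96697382] [-0.29353961  0.4700088   0.30159946]
tab 3407 ((450.9255065917969, 70.0830078125), (33.948150634765625, 71.40103149414062), 21.699499130249023) [447.3742613   67.842592    58.95368658]
board 4138 ((530.7426147460938, 77.16594696044922), (97.9569320678711, 153.09124755859375), 4.147994041442871) [508.74099007  53.05800536  22.03012599]
[[476.3999938964844, 150.0], [487.3999938964844, -2.700000047683716], [585.0999755859375, 4.400000095367432], [574.0999755859375, 157.10000610351562]]
wall [568.  90.] 0
```

View pics/w2.png

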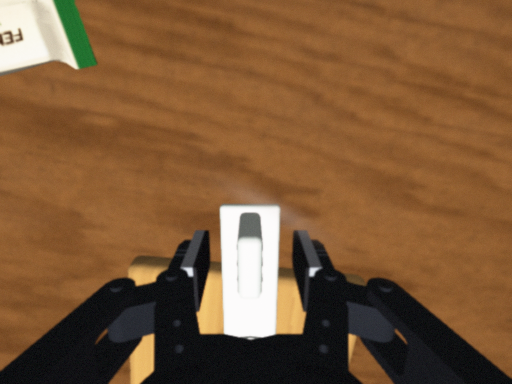

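The tab is centred and aligned between the fingers at about (250,260). Close on it and slide.

>>> {"op": "move_arm", "data": {
  "motion": [
    [0,0,0,0,0,0,0.0],
    [0,0,0,0,0,0,0.0],
    [0,0,0,0,0,0,0.0],
    [0,0,0,0,0,0,0.0],
    [0,0,0,0,0,0,0.0]
  ],
  "grip_force": 30
}}

```text
clock: 2.95
eef_pos: [452.7, 68.8, 37.2]
tcp_rot: [3.141, 0.002, -2.969]
contact_force: [-1.5, 4.1, 5.9]
opening: 0.133
grasp_force: 33.6
```

```bash
python3 - <<'E'
from h import *
s=sensors.sense(); print(s['eef_pos'],s['tcp_rot'],s['contact_force'],s['grasp_force'],s['opening'])
p=s['eef_pos'];y0=s['tcp_rot'][2]+2*np.pi
y1=np.pi+.077
for f in (.15,.3,.45,.6,.75,.9,1.0):
    rows(p,y0,[(p[0]+f*(499.5-p[0]),p[1]+f*(75.3-p[1]),p[2],y0+min(1,f*1.1)*(y1-y0),0)])
E
```

```text
[452.65419739  68.81609095  37.190582  ] [ 3.14119478e+00  1.82268852e-03 -2.96944184e+00] [-1.50785411  4.05111056  5.85418686] 33.63176465034485 0.13271943019847537
[0, 0, np.float64(0.016), -0.0071, -0.0002, -0.0, 0]
[0, 0, np.float64(0.031), -0.0142, -0.0005, -0.0, 0]
[0, 0, np.float64(0.047), -0.0213, -0.0007, -0.0, 0]
[0, 0, np.float64(0.063), -0.0284, -0.001, -0.0, 0]
[0, 0, np.float64(0.078), -0.0354, -0.0012, -0.0, 0]
[0, 0, np.float64(0.094), -0.0425, -0.0015, -0.0, 0]
[0, 0, np.float64(0.095), -0.0473, -0.0016, -0.0, 0]
```

Converted, 0.095 rad / 6.2832 = 0.0151.

>>> {"op": "move_arm", "data": {
  "motion": [
    [0,0,0.0025,-0.007,0,-0.001,0],
    [0,0,0.0051,-0.014,-0.0005,-0.0015,0],
    [0,0,0.0076,-0.021,-0.0007,-0.0015,0],
    [0,0,0.01,-0.028,-0.001,-0.0015,0],
    [0,0,0.0124,-0.0345,-0.0012,-0.0015,0],
    [0,0,0.015,-0.039,-0.0015,-0.0015,0],
    [0,0,0.0151,-0.043,-0.0016,-0.0015,0]
  ]
}}

```text
clock: 3.82
eef_pos: [494.8, 74.1, 37.6]
tcp_rot: [-3.142, -0.0, -3.065]
contact_force: [-3.9, -0.7, -1.2]
opening: 0.128
grasp_force: 32.5
```

>>> {"op": "move_arm", "data": {
  "motion": [
    [0,0,0,0,0,0,0],
    [0,0,0,-0.001,0,0,0],
    [0,0,0,-0.002,0,0,0]
  ]
}}

```text
clock: 4.2
eef_pos: [496.1, 74.2, 37.6]
tcp_rot: [-3.142, -0.001, -3.065]
contact_force: [-2.6, -0.5, -1.5]
opening: 0.128
grasp_force: 32.5
```

>>> {"op": "move_arm", "data": {
  "motion": [
    [0,0,0,-0.001,0,0,0],
    [0,0,0,-0.002,0,0,0],
    [0,0,0,-0.003,0,0,0]
  ]
}}

```text
clock: 4.58
eef_pos: [499.6, 74.5, 37.6]
tcp_rot: [-3.142, -0.0, -3.064]
contact_force: [-3.4, -0.5, -1.5]
opening: 0.128
grasp_force: 32.5
```

>>> {"op": "move_arm", "data": {
  "motion": [
    [0,0,0,-0.001,0,0,0],
    [0,0,0,-0.002,0,0,0]
  ]
}}

```text
clock: 4.82
eef_pos: [501.7, 74.7, 37.6]
tcp_rot: [3.142, -0.0, -3.064]
contact_force: [-2.8, -0.7, -1.9]
opening: 0.135
grasp_force: 32.5
```

>>> {"op": "move_arm", "data": {
  "motion": [
    [0,0,0,-0.001,0,0,0],
    [0,0,0,-0.002,0,0,0]
  ]
}}

```text
clock: 5.08
eef_pos: [502.2, 74.7, 37.4]
tcp_rot: [-3.142, -0.003, -3.064]
contact_force: [-8.6, -0.2, 1.0]
opening: 0.132
grasp_force: 32.8
```

>>> {"op": "move_arm", "data": {
  "motion": [
    [0,0,0,-0.001,0,0,0],
    [0,0,0,-0.0015,0,0,0],
    [0,0,0,-0.0015,0,0,0]
  ]
}}

```text
clock: 5.45
eef_pos: [502.2, 74.7, 37.2]
tcp_rot: [-3.141, -0.005, -3.065]
contact_force: [-12.6, -1.2, 5.9]
opening: 0.135
grasp_force: 33.5
```

```bash
python3 - <<'E'
from meas import *
s=sensors.sense(); print(s['eef_pos'],s['tcp_rot'],s['contact_force'],s['wrist_torque'])
im,d,p=shot('top'); W,_=cloud('top'); 
a=cv2.resize(im[130:265,180:290],None,fx=5,fy=4.4,interpolation=cv2.INTER_CUBIC)
im2,d,p=shot('scene')
b=cv2.resize(im2[120:255,200:310],None,fx=3,fy=4.4,interpolation=cv2.INTER_CUBIC)[:, :250]
cv2.imwrite('pics/c2.png',np.hstack([a,b])[:,:,::-1])
for n in ('top','scene'):
    W,im=cloud(n);x,y,z=W[...,0],W[...,1],W[...,2]
    t=(x>520)&(x<680)&(y>20)&(y<150)&(z>35)&(z<78)&(im.min(2)>110); p=W[t]
    f=least_squares(lambda a:np.hypot(p[:,0]-a[0],p[:,1]-a[1])-48,[615,85],loss='soft_l1',f_scale=2); print('wall',f.x,len(p))
E
```

```text
[502.18623775  74.74837352  37.22674661] [-3.14148437 -0.00546606 -3.06450851] [-12.56951263  -1.24520951   5.87055707] [0.03488977 1.64087166 0.0182454 ]
wall [615.  85.] 0
wall [620.73832575  84.74549211] 290
```

View pics/c2.png

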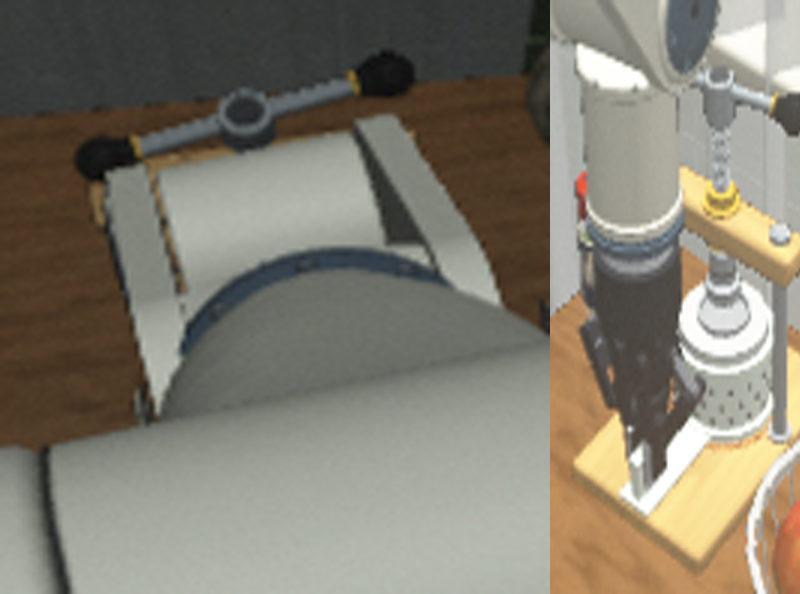

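The mould is home: the wall fit is at (620.7, 84.7), it is firm under 12 N and there is no lateral force. Release and go up.

>>> {"op": "move_arm", "data": {
  "motion": [
    [0,0,0,0.001,0,0,0.0],
    [0,0,0,0.0012,0,0,0.045],
    [0,0,0,0.001,0,0,0.045],
    [0,0,0,0.001,0,0,0.045],
    [0,0,0,0.001,0,-0.03,0.045],
    [0,0,0,0.001,0,-0.07,0.045],
    [0,0,0,0.02,0,-0.12,0.045],
    [0,0,0,0.04,0,-0.17,0.045]
  ]
}}

```text
clock: 6.55
eef_pos: [465.0, 71.8, 209.2]
tcp_rot: [3.142, 0.001, -3.064]
contact_force: [0.2, 0.8, -0.2]
opening: 0.523
grasp_force: 0.0
```

Converted, 1.395 rad / 6.2832 = 0.222.

>>> {"op": "move_arm", "data": {
  "motion": [
    [0,0,0.0286,0.01,0.02,-0.05,0.045],
    [0,0,0.0573,0.01,0.04,-0.1,0.045],
    [0,0,0.0859,0.01,0.055,-0.11,0.045],
    [0,0,0.1146,0.01,0.055,-0.11,0.045],
    [0,0,0.1432,0.01,0.055,-0.11,0.045],
    [0,0,0.1719,0.01,0.055,-0.11,0.045],
    [0,0,0.2005,0.01,0.055,-0.11,0.045],
    [0,0,0.222,0.01,0.055,-0.11,0.045]
  ]
}}

```text
clock: 7.55
eef_pos: [451.2, 126.0, 317.9]
tcp_rot: [3.141, 0.0, 1.819]
contact_force: [-0.9, -0.7, 0.2]
opening: 0.527
grasp_force: 0.0
```

```bash
cat > balls.py <<'E'
from h import *
def balls(n,zr=(225,285)):
    W,im=cloud(n);z=W[...,2]
    m=(z>zr[0])&(z<zr[1])&(np.hypot(W[...,0]-620.7,W[...,1]-84.5)<95)&(np.hypot(W[...,0]-620.7,W[...,1]-84.5)>52)&(im.max(2)<75)
    nl,l,s,c=cv2.connectedComponentsWithStats(m.astype(np.uint8))
    from scipy.optimize import least_squares
    for i in range(1,nl):
        if s[i,4]>25:
            q=W[l==i]; f=least_squares(lambda a:np.linalg.norm(q-a,axis=1)-13,q.mean(0)-[0,0,8],loss='soft_l1')
            d=f.x[:2]-[620.7,84.5]
            print(n,'ball',c[i].round(0),s[i,4],f.x.round(1),'rad',np.hypot(*d).round(1),'ang',np.degrees(np.arctan2(d[1],d[0])).round(1))
E
python3 - <<'E'
from balls import *
s=sensors.sense(); print(s['clock'],s['eef_pos'],s['tcp_rot'],s['contact_force'],s['qpos'].round(2))
for n in ('top','scene','wrist'):
    shot(n); balls(n)
W,im=cloud('top');x,y,z=W[...,0],W[...,1],W[...,2]
m=(x<540)&(x>470)&(abs(y-75)<40)&(z>49)&(z<68); q=W[m]; print('tab',len(q),cv2.minAreaRect(q[:,:2].astype(np.float32)))
E
```

```text
7.55 [451.18145198 125.99056944 317.85060193] [3.14083350e+00 5.55186237e-06 1.81869054e+00] [-0.94071776 -0.68823735  0.17306899] [ 0.27  0.02  1.85 -0.    1.27  0.02]
top ball [257. 146.] 105 [639.1  15.6 260.1] rad 71.3 ang -75.0
scene ball [232. 135.] 29 [583.1 143.1 258.4] rad 69.6 ang 122.7
wrist ball [457. 218.] 1351 [604.1 153.1 259. ] rad 70.6 ang 103.6
tab 6 ((514.1577758789062, 75.5788803100586), (3.8437283039093018, 8.32960319519043), 1.5703567266464233)
```

```bash
python3 - <<'E'
from h import *
s=sensors.sense(); rows(s['eef_pos'],s['tcp_rot'][2],[(639.3,14.7,300,1.824,.045),(639.3,14.7,242,1.824,.045)])
E
```

```text
[0, 0, np.float64(0.002), -0.1552, 0.154, 0.0178, 0.045]
[0, 0, np.float64(0.002), -0.1552, 0.154, 0.0758, 0.045]
```

Converted, 0.002 rad / 6.2832 = 0.0003.

>>> {"op": "move_arm", "data": {
  "motion": [
    [0,0,0.0003,-0.04,0.04,0.003,0.045],
    [0,0,0.0003,-0.08,0.08,0.006,0.045],
    [0,0,0.0003,-0.12,0.12,0.01,0.045],
    [0,0,0.0003,-0.1552,0.154,0.0178,0.045],
    [0,0,0.0003,-0.1552,0.154,0.0178,0.045],
    [0,0,0.0003,-0.1552,0.154,0.0178,0.045]
  ]
}}

```text
clock: 8.45
eef_pos: [638.6, 14.3, 299.5]
tcp_rot: [-3.141, -0.0, 1.823]
contact_force: [0.3, -0.1, 0.1]
opening: 0.529
grasp_force: 0.0
```

```bash
python3 - <<'E'
from balls import *
s=sensors.sense(); print(s['clock'],s['eef_pos'],s['tcp_rot'],s['contact_force'],s['qpos'].round(2))
shot('wrist','w3.png'); balls('wrist')
rows(s['eef_pos'],s['tcp_rot'][2],[(639.3,14.7,242,1.824,.045)])
E
```

```text
8.45 [638.57543151  14.27808657 299.4675738 ] [-3.14067220e+00 -4.69841261e-04  1.82335877e+00] [ 0.27806721 -0.12615169  0.14230257] [ 0.02  0.32  1.53  0.    1.3  -0.23]
wrist ball [251. 214.] 953 [639.8  14.7 258.6] rad 72.4 ang -74.7
[0, 0, np.float64(-0.001), 0.0002, 0.0008, 0.0575, 0.045]
```

View pics/w3.png

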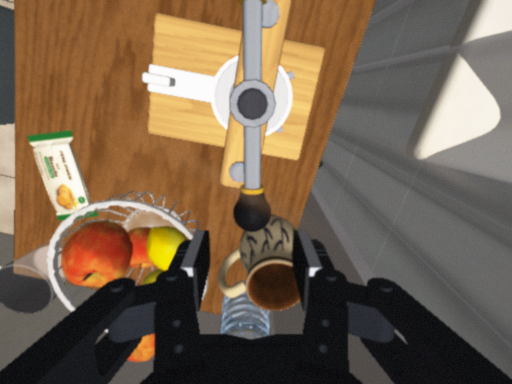

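The ball is centred at (251,214), and the bar angle is about -75°. Descend and close loosely.

>>> {"op": "move_arm", "data": {
  "motion": [
    [0,0,0,0,0.001,0.025,0.045],
    [0,0,0,0,0.001,0.05,0.045],
    [0,0,0,0,0.001,0.0575,0.045],
    [0,0,0,0,0.001,0.0575,0.032],
    [0,0,0,0,0.001,0.0575,0.032],
    [0,0,0,0,0.001,0.0575,0.032]
  ]
}}

```text
clock: 9.25
eef_pos: [640.3, 14.6, 243.4]
tcp_rot: [3.14, 0.0, 1.822]
contact_force: [0.1, 0.0, -0.2]
opening: 0.375
grasp_force: 0.0
```

```bash
cat > orbit.py <<'E'
from h import *
import sys
A=np.array([621.5,84.4])
def orb(th0,z0,n,step,o=.032,last=None):
    "clockwise orbit rows from commanded ball angle th0 (rad)"
    yaw=lambda t: t+np.pi   # tool y tangential: bar -75.5deg <-> yaw 104.5deg
    pos=lambda t,z: np.array([*(A+72*np.array([np.cos(t),np.sin(t)])),z])
    print('[',end='')
    for i in range(1,n+1):
        t=th0-step*i; z=z0-3.82*step*i
        d=rot(yaw(th0)).inv().apply(pos(t,z)-pos(th0,z0))/1000
        print([0,0,round(float(step*i),3),*[round(float(v),4) for v in d],o],end=',\n' if i<n else ']\n')
    print('end',t,z)
def tang(s,th):
    f=s['contact_force'][:2]; e=np.array([np.cos(th),np.sin(th)]); c=np.array([np.sin(th),-np.cos(th)])
    print('clock',s['clock'],'push',-f@c,'radial',f@e,'fz',s['contact_force'][2],'tz',s['wrist_torque'][2],'grasp',s['grasp_force'])
def where(s):
    d=s['eef_pos'][:2]-A; print('meas',s['eef_pos'].round(1),'r',np.hypot(*d).round(1),'th',np.arctan2(d[1],d[0]).round(3),'yaw',s['tcp_rot'][2].round(3),'j6',s['qpos'][5].round(2),'open',s['opening'])
E
python3 - <<'E'
from orbit import *
s=sensors.sense(); where(s); tang(s,-1.31)
orb(-1.311,242,8,.13)
E
```

```text
meas [640.3  14.6 243.4] r 72.3 th -1.307 yaw 1.822 j6 -0.23 open 0.3748274456998588
clock 9.25 push 0.08693942639849928 radial -0.02508363404177503 fz -0.2112185331397755 tz -0.002757780759996206 grasp 0.0
[[0, 0, 0.13, 0.0006, -0.0093, 0.0005, 0.032],
[0, 0, 0.26, 0.0024, -0.0185, 0.001, 0.032],
[0, 0, 0.39, 0.0054, -0.0274, 0.0015, 0.032],
[0, 0, 0.52, 0.0095, -0.0358, 0.002, 0.032],
[0, 0, 0.65, 0.0147, -0.0436, 0.0025, 0.032],
[0, 0, 0.78, 0.0208, -0.0506, 0.003, 0.032],
[0, 0, 0.91, 0.0278, -0.0568, 0.0035, 0.032],
[0, 0, 1.04, 0.0356, -0.0621, 0.004, 0.032]]
end -2.351 238.0272
```

Converted, 1.04 rad / 6.2832 = 0.1655.

>>> {"op": "move_arm", "data": {
  "motion": [
    [0,0,0.0207,0.0006,-0.0093,0.0005,0.032],
    [0,0,0.0414,0.0024,-0.0185,0.001,0.032],
    [0,0,0.0621,0.0054,-0.0274,0.0015,0.032],
    [0,0,0.0828,0.0095,-0.0358,0.002,0.032],
    [0,0,0.1035,0.0147,-0.0436,0.0025,0.032],
    [0,0,0.1241,0.0208,-0.0506,0.003,0.032],
    [0,0,0.1448,0.0278,-0.0568,0.0035,0.032],
    [0,0,0.1655,0.0356,-0.0621,0.004,0.032]
  ]
}}

```text
clock: 10.25
eef_pos: [572.0, 32.0, 239.3]
tcp_rot: [3.137, -0.0, 0.777]
contact_force: [4.1, -7.9, 0.2]
opening: 0.378
grasp_force: 3.9
```

```bash
python3 - <<'E'
from orbit import *
s=sensors.sense(); where(s); tang(s,-2.33)
orb(-2.351,238,8,.13)
E
```

```text
meas [572.   32.  239.3] r 72.1 th -2.328 yaw 0.777 j6 0.85 open 0.37807374699129115
clock 10.25 push 8.39518649464791 radial 2.8566766599582305 fz 0.2301990296126023 tz -0.036353794239305626 grasp 3.8621100783348083
[[0, 0, 0.13, 0.0006, -0.0093, 0.0005, 0.032],
[0, 0, 0.26, 0.0024, -0.0185, 0.001, 0.032],
[0, 0, 0.39, 0.0054, -0.0274, 0.0015, 0.032],
[0, 0, 0.52, 0.0095, -0.0358, 0.002, 0.032],
[0, 0, 0.65, 0.0147, -0.0436, 0.0025, 0.032],
[0, 0, 0.78, 0.0208, -0.0506, 0.003, 0.032],
[0, 0, 0.91, 0.0278, -0.0568, 0.0035, 0.032],
[0, 0, 1.04, 0.0356, -0.0621, 0.004, 0.032]]
end -3.391 234.0272
```

Converted, 1.04 rad / 6.2832 = 0.1655.

>>> {"op": "move_arm", "data": {
  "motion": [
    [0,0,0.0207,0.0006,-0.0093,0.0005,0.032],
    [0,0,0.0414,0.0024,-0.0185,0.001,0.032],
    [0,0,0.0621,0.0054,-0.0274,0.0015,0.032],
    [0,0,0.0828,0.0095,-0.0358,0.002,0.032],
    [0,0,0.1035,0.0147,-0.0436,0.0025,0.032],
    [0,0,0.1241,0.0208,-0.0506,0.003,0.032],
    [0,0,0.1448,0.0278,-0.0568,0.0035,0.032],
    [0,0,0.1655,0.0356,-0.0621,0.004,0.032]
  ]
}}

```text
clock: 11.25
eef_pos: [551.2, 101.5, 234.8]
tcp_rot: [3.139, 0.002, -0.263]
contact_force: [-5.7, -6.4, 4.4]
opening: 0.376
grasp_force: 3.8
```

```bash
python3 - <<'E'
from orbit import *
s=sensors.sense(); where(s); tang(s,-3.37)
orb(-3.391,234,7,.11)
E
```

```text
meas [551.2 101.5 234.8] r 72.3 th 2.903 yaw -0.263 j6 2.02 open 0.3763909809669029
clock 11.25 push 7.539491099345343 radial 4.057345458395208 fz 4.394978707841211 tz -0.12921651967312386 grasp 3.7912318110466003
[[0, 0, 0.11, 0.0004, -0.0079, 0.0004, 0.032],
[0, 0, 0.22, 0.0017, -0.0157, 0.0008, 0.032],
[0, 0, 0.33, 0.0039, -0.0233, 0.0013, 0.032],
[0, 0, 0.44, 0.0069, -0.0307, 0.0017, 0.032],
[0, 0, 0.55, 0.0106, -0.0376, 0.0021, 0.032],
[0, 0, 0.66, 0.0151, -0.0441, 0.0025, 0.032],
[0, 0, 0.77, 0.0203, -0.0501, 0.0029, 0.032]]
end -4.161 231.0586
```

Converted, 0.77 rad / 6.2832 = 0.1225.

>>> {"op": "move_arm", "data": {
  "motion": [
    [0,0,0.0175,0.0004,-0.0079,0.0004,0.032],
    [0,0,0.035,0.0017,-0.0157,0.0008,0.032],
    [0,0,0.0525,0.0039,-0.0233,0.0013,0.032],
    [0,0,0.07,0.0069,-0.0307,0.0017,0.032],
    [0,0,0.0875,0.0106,-0.0376,0.0021,0.032],
    [0,0,0.105,0.0151,-0.0441,0.0025,0.032],
    [0,0,0.1225,0.0203,-0.0501,0.0029,0.032]
  ]
}}

```text
clock: 12.12
eef_pos: [583.1, 145.8, 231.7]
tcp_rot: [3.138, 0.001, -1.032]
contact_force: [-8.0, -0.9, 4.2]
opening: 0.376
grasp_force: 3.7
```

```bash
python3 - <<'E'
from orbit import *
s=sensors.sense(); where(s); tang(s,-4.15)
E
```

```text
meas [583.1 145.8 231.7] r 72.4 th 2.129 yaw -1.032 j6 2.84 open 0.3755702319132236
clock 12.125 push 7.3028877475687555 radial 3.500926975897781 fz 4.175533879378725 tz -0.07005828128699015 grasp 3.6916691064834595
```

Converted, -0.64 rad / 6.2832 = -0.1019.

>>> {"op": "move_arm", "data": {
  "motion": [
    [0,0,0,0,0.002,0,0.045],
    [0,0,0,0,0.002,0,0.045],
    [0,0,0,0,0.002,0,0.045],
    [0,0,0,0,0.002,-0.03,0.045],
    [0,0,-0.0159,0,0.002,-0.06,0.045],
    [0,0,-0.0446,0,0.002,-0.068,0.045],
    [0,0,-0.0732,0,0.002,-0.068,0.045],
    [0,0,-0.1019,0,0.002,-0.068,0.045]
  ]
}}

```text
clock: 13.12
eef_pos: [583.2, 144.8, 299.8]
tcp_rot: [-3.141, -0.001, -0.382]
contact_force: [-0.0, -0.5, 0.3]
opening: 0.53
grasp_force: 0.0
```

```bash
python3 - <<'E'
from balls import *
from orbit import where
s=sensors.sense(); where(s)
for n in('top','wrist','scene'): shot(n); balls(n)
rows(s['eef_pos'],s['tcp_rot'][2],[(661.6,24.6,297,2.16,.045)])
E
```

```text
meas [583.2 144.8 299.8] r 71.5 th 2.135 yaw -0.382 j6 2.19 open 0.5301087021822936
top ball [253. 140.] 77 [662.5  24.9 249.1] rad 72.8 ang -55.0
wrist ball [391.  24.] 1939 [662.2  25.4 248. ] rad 72.2 ang -54.9
wrist ball [251. 213.] 750 [581.6 143.6 247.9] rad 70.8 ang 123.5
scene ball [229. 143.] 41 [579.  142.6 249.1] rad 71.5 ang 125.7
[0, 0, np.float64(-2.542), 0.1175, 0.0824, 0.0028, 0.045]
```

Converted, -1.44 rad / 6.2832 = -0.2292.

>>> {"op": "move_arm", "data": {
  "motion": [
    [0,0,-0.0286,0.015,0.01,0,0.045],
    [0,0,-0.0573,0.03,0.021,0,0.045],
    [0,0,-0.0859,0.045,0.031,0,0.045],
    [0,0,-0.1146,0.06,0.042,0,0.045],
    [0,0,-0.1432,0.075,0.052,0,0.045],
    [0,0,-0.1719,0.09,0.063,0,0.045],
    [0,0,-0.2005,0.105,0.073,0,0.045],
    [0,0,-0.2292,0.118,0.082,0,0.045]
  ]
}}

```text
clock: 14.28
eef_pos: [661.7, 23.7, 299.4]
tcp_rot: [3.142, 0.0, 1.053]
contact_force: [1.0, 0.3, 0.8]
opening: 0.529
grasp_force: 0.0
```

Converted, -1.11 rad / 6.2832 = -0.1767.

>>> {"op": "move_arm", "data": {
  "motion": [
    [0,0,-0.0286,0,0,0,0.045],
    [0,0,-0.0573,0,0,0,0.045],
    [0,0,-0.0859,0,0,0,0.045],
    [0,0,-0.1146,0,0,0,0.045],
    [0,0,-0.1432,0,0,0,0.045],
    [0,0,-0.1719,0,0,0,0.045],
    [0,0,-0.1767,0,0,0,0.045]
  ]
}}

```text
clock: 15.15
eef_pos: [661.3, 24.3, 299.4]
tcp_rot: [-3.142, -0.0, 2.159]
contact_force: [0.2, -0.0, 0.3]
opening: 0.523
grasp_force: 0.0
```

```bash
python3 - <<'E'
from balls import *
from orbit import where
s=sensors.sense(); where(s)
shot('wrist'); balls('wrist')
rows(s['eef_pos'],s['tcp_rot'][2],[(662.1,25,231,2.17,.045)])
E
```

```text
meas [661.3  24.3 299.4] r 72.1 th -0.986 yaw 2.159 j6 -0.55 open 0.5234888580049808
wrist ball [252. 208.] 883 [662.4  25.  248. ] rad 72.7 ang -55.0
[0, 0, np.float64(-0.011), 0.0001, 0.001, 0.0684, 0.045]
```

Converted, -0.01 rad / 6.2832 = -0.0016.

>>> {"op": "move_arm", "data": {
  "motion": [
    [0,0,-0.0016,0,0.001,0.03,0.045],
    [0,0,-0.0016,0,0.001,0.055,0.045],
    [0,0,-0.0016,0,0.001,0.068,0.045],
    [0,0,-0.0016,0,0.001,0.068,0.032],
    [0,0,-0.0016,0,0.001,0.068,0.032],
    [0,0,-0.0016,0,0.001,0.068,0.032]
  ]
}}

```text
clock: 15.95
eef_pos: [662.7, 24.9, 232.6]
tcp_rot: [3.14, 0.001, 2.171]
contact_force: [-0.0, -0.1, -0.8]
opening: 0.373
grasp_force: 0.0
```

```bash
python3 - <<'E'
from orbit import *
s=sensors.sense(); where(s); tang(s,-.97)
orb(-.972,231,8,.09)
E
```

```text
meas [662.7  24.9 232.6] r 72.4 th -0.965 yaw 2.171 j6 -0.57 open 0.37336907188780477
clock 15.95 push -0.07394744497276623 radial 0.10490206734747795 fz -0.750782667317282 tz 0.02806801497062274 grasp 0.0
[[0, 0, 0.09, 0.0003, -0.0065, 0.0003, 0.032],
[0, 0, 0.18, 0.0012, -0.0129, 0.0007, 0.032],
[0, 0, 0.27, 0.0026, -0.0192, 0.001, 0.032],
[0, 0, 0.36, 0.0046, -0.0254, 0.0014, 0.032],
[0, 0, 0.45, 0.0072, -0.0313, 0.0017, 0.032],
[0, 0, 0.54, 0.0102, -0.037, 0.0021, 0.032],
[0, 0, 0.63, 0.0138, -0.0424, 0.0024, 0.032],
[0, 0, 0.72, 0.0179, -0.0475, 0.0028, 0.032]]
end -1.692 228.2496
```

Converted, 0.72 rad / 6.2832 = 0.1146.

>>> {"op": "move_arm", "data": {
  "motion": [
    [0,0,0.0143,0.0003,-0.0065,0.0003,0.032],
    [0,0,0.0286,0.0012,-0.0129,0.0007,0.032],
    [0,0,0.043,0.0026,-0.0192,0.001,0.032],
    [0,0,0.0573,0.0046,-0.0254,0.0014,0.032],
    [0,0,0.0716,0.0072,-0.0313,0.0017,0.032],
    [0,0,0.0859,0.0102,-0.037,0.0021,0.032],
    [0,0,0.1003,0.0138,-0.0424,0.0024,0.032],
    [0,0,0.1146,0.0179,-0.0475,0.0028,0.032]
  ]
}}

```text
clock: 16.95
eef_pos: [614.9, 12.8, 229.9]
tcp_rot: [3.136, -0.001, 1.448]
contact_force: [6.2, 0.4, -2.0]
opening: 0.371
grasp_force: 3.4
```

```bash
python3 - <<'E'
from orbit import *
s=sensors.sense(); where(s); tang(s,-1.67)
orb(-1.692,228.25,4,.08)
E
```

```text
meas [614.9  12.8 229.9] r 71.9 th -1.663 yaw 1.448 j6 0.14 open 0.37083572880317217
clock 16.95 push 6.162048678822695 radial -1.002624508244081 fz -2.0484238198598197 tz -0.012009610936107723 grasp 3.3921338617801666
[[0, 0, 0.08, 0.0002, -0.0058, 0.0003, 0.032],
[0, 0, 0.16, 0.0009, -0.0115, 0.0006, 0.032],
[0, 0, 0.24, 0.0021, -0.0171, 0.0009, 0.032],
[0, 0, 0.32, 0.0037, -0.0226, 0.0012, 0.032]]
end -2.012 227.0276
```

Converted, 0.32 rad / 6.2832 = 0.0509.

>>> {"op": "move_arm", "data": {
  "motion": [
    [0,0,0.0127,0.0002,-0.0058,0.0003,0.032],
    [0,0,0.0255,0.0009,-0.0115,0.0006,0.032],
    [0,0,0.0382,0.0021,-0.0171,0.0009,0.032],
    [0,0,0.0509,0.0037,-0.0226,0.0012,0.032]
  ]
}}

```text
clock: 17.45
eef_pos: [592.7, 18.5, 228.7]
tcp_rot: [3.137, -0.001, 1.129]
contact_force: [6.0, -4.1, -2.8]
opening: 0.372
grasp_force: 3.6
```

```bash
python3 - <<'E'
from orbit import *
s=sensors.sense(); where(s); tang(s,-1.99)
orb(-2.012,227.03,4,.08)
E
```

```text
meas [592.7  18.5 228.7] r 71.9 th -1.982 yaw 1.129 j6 0.47 open 0.372083612688909
clock 17.45 push 7.145422619984998 radial 1.2564510765526262 fz -2.7907819258769773 tz -0.03273124947251452 grasp 3.5831641405820847
[[0, 0, 0.08, 0.0002, -0.0058, 0.0003, 0.032],
[0, 0, 0.16, 0.0009, -0.0115, 0.0006, 0.032],
[0, 0, 0.24, 0.0021, -0.0171, 0.0009, 0.032],
[0, 0, 0.32, 0.0037, -0.0226, 0.0012, 0.032]]
end -2.332 225.8076
```

Free or just touching. Same again.

Converted, 0.32 rad / 6.2832 = 0.0509.

>>> {"op": "move_arm", "data": {
  "motion": [
    [0,0,0.0127,0.0002,-0.0058,0.0003,0.032],
    [0,0,0.0255,0.0009,-0.0115,0.0006,0.032],
    [0,0,0.0382,0.0021,-0.0171,0.0009,0.032],
    [0,0,0.0509,0.0037,-0.0226,0.0012,0.032]
  ]
}}

```text
clock: 17.95
eef_pos: [573.5, 30.7, 227.4]
tcp_rot: [3.137, -0.001, 0.809]
contact_force: [4.4, -7.5, -0.7]
opening: 0.373
grasp_force: 4.2
```

```bash
python3 - <<'E'
from orbit import *
s=sensors.sense(); where(s); tang(s,-2.31)
E
```

```text
meas [573.5  30.7 227.4] r 72.0 th -2.3 yaw 0.809 j6 0.82 open 0.3731596601446759
clock 17.95 push 8.324497884791567 radial 2.611700678984693 fz -0.7147453882403861 tz -0.015339065816719961 grasp 4.168223440647125
```

Converted, 0.32 rad / 6.2832 = 0.0509.

>>> {"op": "move_arm", "data": {
  "motion": [
    [0,0,0.0127,0.0002,-0.0058,0.0003,0.032],
    [0,0,0.0255,0.0009,-0.0115,0.0006,0.032],
    [0,0,0.0382,0.0021,-0.0171,0.0009,0.032],
    [0,0,0.0509,0.0037,-0.0226,0.0012,0.032]
  ]
}}

```text
clock: 18.45
eef_pos: [558.9, 48.5, 226.2]
tcp_rot: [3.137, -0.001, 0.489]
contact_force: [0.6, -11.0, 2.0]
opening: 0.375
grasp_force: 4.8
```

```bash
python3 - <<'E'
from orbit import *
s=sensors.sense(); where(s); tang(s,-2.63)
E
```

```text
meas [558.9  48.5 226.2] r 72.2 th -2.621 yaw 0.489 j6 1.17 open 0.37487596928401284
clock 18.45 push 9.916258261711189 radial 4.8374154164231 fz 1.993942013797443 tz -0.10181571905415822 grasp 4.757221341133118
```

Converted, 0.32 rad / 6.2832 = 0.0509.

>>> {"op": "move_arm", "data": {
  "motion": [
    [0,0,0.0127,0.0002,-0.0058,0.0003,0.032],
    [0,0,0.0255,0.0009,-0.0115,0.0006,0.032],
    [0,0,0.0382,0.0021,-0.0171,0.0009,0.032],
    [0,0,0.0509,0.0037,-0.0226,0.0012,0.032]
  ]
}}

```text
clock: 18.95
eef_pos: [550.6, 70.0, 224.9]
tcp_rot: [3.138, 0.0, 0.169]
contact_force: [-2.6, -10.8, 5.2]
opening: 0.375
grasp_force: 5.2
```

```bash
python3 - <<'E'
from orbit import *
s=sensors.sense(); where(s); tang(s,-2.95)
E
```

```text
meas [550.6  70.  224.9] r 72.3 th -2.942 yaw 0.169 j6 1.53 open 0.37537264345908533
clock 18.95 push 10.088327692728933 radial 4.573790565531126 fz 5.194511087254455 tz -0.13104524104313015 grasp 5.243062376976013
```

Converted, 0.24 rad / 6.2832 = 0.0382.

>>> {"op": "move_arm", "data": {
  "motion": [
    [0,0,0.0127,0.0002,-0.0058,0.0003,0.032],
    [0,0,0.0255,0.0009,-0.0115,0.0006,0.032],
    [0,0,0.0382,0.0021,-0.0171,0.0009,0.032]
  ]
}}

```text
clock: 19.32
eef_pos: [549.1, 87.3, 223.9]
tcp_rot: [3.138, 0.001, -0.071]
contact_force: [-6.2, -10.7, 6.5]
opening: 0.374
grasp_force: 5.5
```

```bash
python3 - <<'E'
from orbit import *
s=sensors.sense(); where(s); tang(s,-3.19)
E
```

```text
meas [549.1  87.3 223.9] r 72.5 th 3.102 yaw -0.071 j6 1.8 open 0.3744499816108542
clock 19.325 push 11.024603595407324 radial 5.662571833004919 fz 6.48294226593336 tz -0.05561012011477191 grasp 5.544359385967255
```

Push is about 11 N, half again the free value. Release, lift and back off.

>>> {"op": "move_arm", "data": {
  "motion": [
    [0,0,0,0,0.003,0,0.045],
    [0,0,0,0,0.003,0,0.05],
    [0,0,0,0,0.002,0,0.05],
    [0,0,0,0,0.001,-0.03,0.05],
    [0,0,0,0,0.001,-0.06,0.05],
    [0,0,0,-0.03,0.001,-0.09,0.05],
    [0,0,0,-0.07,0.001,-0.11,0.05],
    [0,0,0,-0.11,0.001,-0.12,0.05]
  ]
}}

```text
clock: 20.32
eef_pos: [439.4, 96.0, 344.1]
tcp_rot: [-3.141, -0.002, -0.068]
contact_force: [-0.3, 0.4, 0.1]
opening: 0.583
grasp_force: 0.0
```

```bash
python3 - <<'E'
from balls import *
s=sensors.sense(); print(s['clock'],s['eef_pos'],s['contact_force'])
for n in ('top','wrist'): im,d,p=shot(n,n+'9.png'); balls(n)
im,d,p=shot('scene'); balls('scene')
a=cv2.resize(im[120:260,190:320],None,fx=4.2,fy=4.2,interpolation=cv2.INTER_CUBIC)
cv2.imwrite('pics/fin.png',a[:,:,::-1])
E
```

```text
20.325 [439.41524406  96.00846187 344.13128032] [-0.32714697  0.35654485  0.14864912]
wrist ball [257.  39.] 1067 [550.9  83.2 240.2] rad 69.8 ang -178.9
scene ball [238. 158.] 35 [548.9  83.3 241.9] rad 71.8 ang -179.0
```

View pics/fin.png

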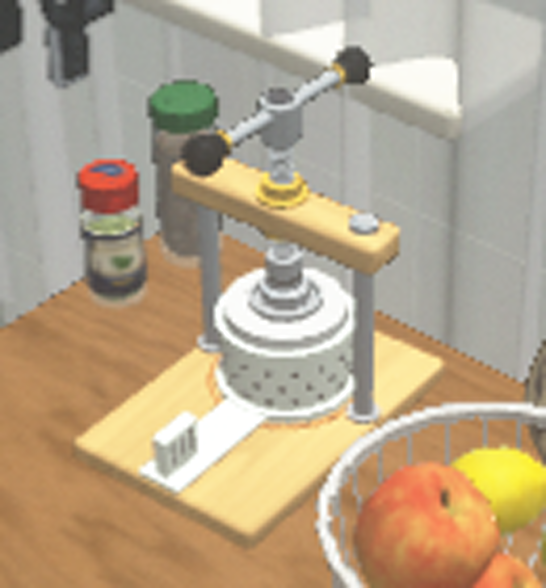

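The picture shows the foot in the follower's cup, at about (285,295) in the crop, with the mould centred and the other things untouched. I hand in.

```bash
python3 -c "
from rig import order; print(order.sign_off())"
```

```text
the job is handed in; nothing more can be done
None
```

The mould sits home against both dowels and the foot is screwed down onto the follower. The last push at the ball was about 11 N, roughly half as hard again as running free. The gripper is clear, nothing else was touched, and the job was handed in at about 20 s.

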